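Open the under-sink filter whose thread hand is unknown

ROBOT

A 6-joint arm with a two-finger parallel gripper is mounted at the origin on the work surface. World frame = base frame: x ahead of the robot, y to its left, z up, the work surface at z = 0. Lengths are in m, angles in degrees, forces in N, time in s.
With the tool pointing down it reaches from about 0.325 to 0.775 m from the base axis. Payload 5.5 kg.
Tool frame: the origin (TCP) lies between the finger pads; the fingertips stand 8 mm ahead of it and the grasp point (between the pads) lies 11 mm behind it; z points along the fingers, y is the line along which they close (so a half turn about z gives the same grasp; the last joint's range is limited). The gripper opens to 85 mm and grips with 20 to 120 N. Pads are 22 mm wide; open, the fingers measure 114 mm over their backs; the gripper's body (76 mm by 85 mm) begins 54 mm behind the grasp point. The pads swing forward as they close: fully open they stand 13 mm farther back than shut.
Start: joints at [-70.972, 5.22, 70.514, -0, 104.267, -3.249], TCP at [0.227, -0.555, 0.203] pointing down, gripper open.
Joint ranges: [-164.24, 164.24], [-49.07, 125.15], [9.68, 141.18], [-86.29, 266.29], [3.28, 154.24], [-151.56, 151.56]. Speed limits (degrees/s): [147.25, 147.25, 172.46, 180, 180, 180].

INTERFACE

Orientations are given as a 3x3 rotation matrix whose columns are the frame's x, y, z axes.
In Python, from rig import robot gives the robot as it stands. The module is installed in compiled form; this text tells all that it offers.
- The arm moves only by the tool move_arm, never from a script. Its argument "moves" is a list of rows, each an object with "travel": the shift along the tool's x, y, z in units of 0.1 m (1.0 is 0.1 m), a list of three; "spin": the turn about the tool's z in units of pi/2 rad (1.0 is pi/2 rad). In form: [{"travel": [x, y, z], "spin": spin}, ...]. A call has exactly 8 rows; each row is the pose to reach, as a shift and turn from the pose commanded when the call began, along the tool's axes at that moment; what a row does not reach only later rows make up. A row lasts 1/8 s, in which the tool goes at most 62.5 mm and 10.7 degrees, less where a joint would pass 70% of its speed; a pose out of reach is approached as far as the arm can. A call with a number of a shift or a turn outside -1 to 1 is refused whole. A call with a gripper value outside its range is refused whole. "gripper" is the opening in per cent of the stroke, from 0 (shut) to 100 (fully open), set as the call begins (left out, the last holds). The fingers move at their own pace and stop on an object; "newtons" is the grip in N (left out, the last holds). Time passes only in rows, so rows that repeat a pose let the fingers close, or fill a call up. It gives the time, the measured TCP pose, the force, the opening and the grip force at its end, in the units of the state.
- robot.state(): the state, without advancing time (a new reading comes with each control period).
- robot.grab_frame(name): name is "scene" or "top" or "wrist"; returns a dict with "pixels" (420x560x3 uint8, red, green, blue), "mtx" (3x3 intrinsics, pixels), "R" (3x3) and "t" (3): a world point X has camera coordinates R X + t. Camera axes: x right, y down, z forward; pixel columns grow to the right and rows downward; lengths in m; the calibration is good to about 2 mm. A picture is of the moment at which its call begins. There is no depth.
- robot.hand_in(): hands the job in; it is judged then, once.
Trained networks look in a picture, given as the dict that the camera call returned (one of the last four; its "shot" number tells which), for a name from the list of things; names that differ only in an ending like _2 or _b are one class to them, and where a whole thing is asked for, a point or a joint stands for the part that bears it (a point fixed in the world has none). Each returns a list of dicts, best first, with "conf" (0 to 1); they miss things now and then, are a little off and sometimes report something else, mostly with a low value. They report only what shows in the picture. A call takes as long as a camera call. They do not tell look-alikes from the thing itself.
- robot.find_in(picture, name): "centre" ([x, y, z] in m, in world coordinates, good to about 4 mm: the middle of the surface that is visible of it).
- robot.regions_of(picture, name): "region" (420x560 bool, what is visible of it).
- robot.place_of(picture, name): "centre" ([x, y, z] in m, in world coordinates, good to about 4 mm: a listed point, or the origin of a listed thing).
The state is a dict: "clock": time; "qpos": joint angles; "joint_velocities": joint speeds; "effort": joint torques, N m; "tool_pos": TCP position; "tool_rot": TCP orientation; "ft_force": force on the tool from outside, world axes, zero at the start; "moment": the same for the moment, N m; "width": opening from 0.0 (shut) to 1.0 (fully open); "gripper_force": force on a finger pad.
Only numpy, scipy, OpenCV 4.12 (cv2) and the standard library are available. Lean on these libraries where they do the work, as an engineer would, in place of code of your own. Each camera call takes 0.05 s, during which the arm holds its last target. There are 200 camera calls.

TASK

The grey twist cap of the white under-sink filter canister comes off one way round only, and nobody knows which: try turning it both ways until it comes loose, then lift it straight out. Bring it over the steel bowl to drip and finish while still holding it there in the gripper, still and upright, its lowest part at least 5 cm above the bowl's rim; leave the other things where they stand.

Things in the scene. Friction and masses are not known exactly. Their poses are not given: they have to be found in the camera images.
- cap_grip (a point): centre of the round ribbed grip knob on top of the grey plastic twist cap (70-120 g, loose, upright). The knob is an upright cylinder 44 mm across and 38 mm tall; it stands on the cap's disc, whose top is 19 mm below this point. At the start this point's x axis lies along the canister's x axis. Gripped too weakly, the knob slips in the fingers
- cap: the cap; origin on its axis at the underside of its disc (80 mm across, 6 mm thick, lying on the canister's rim), 25 mm below cap_grip. Below the disc a plug and T-shaped foot 48 mm long reach 25 mm down into the canister, locked under lugs with 2 mm of vertical play. Once turned free it must rise 27 mm or more straight up, not turned back, to be out
- canister: white canister fixed on the riser, 84 mm across, 120 mm tall; origin at the centre of its underside. In the loosening direction the cap turns easily, is free to lift from 0.8 rad on (turn it 0.95) and meets an end stop at 1.15 rad; the other way a hard stop at 0.15 rad (torque on the knob rises, or it slips). Which way loosens differs from start to start and cannot be seen
- bowl: loose round steel bowl, rim 120 mm across, 50 mm tall; origin at the centre of its underside, on the riser
- riser: fixed grey plastic shelf riser, 320 mm (x) by 740 mm (y), top 60 mm above the cupboard floor; origin under its centre, on the cupboard floor
- valve_base: chrome supply valve with turning knob (fixed), about 60 mm tall, near the back of the riser; origin at the centre of its underside
- bottle: bystander: blue glass swing-top bottle, 66 mm across, 180 mm tall, upright; origin at the centre of its underside
- scoop: bystander: white plastic scoop, 150 mm long, 46 mm wide, 30 mm tall, lying; origin near its middle, at its underside, bowl to +x
- brush: bystander: black bottle brush lying on the cupboard floor, 240 mm long, 40 mm across; origin near its middle, at floor level
- jar: bystander: small screw jar, 60 mm across, 85 mm tall; origin at the centre of its underside
- tin: bystander: tin, 66 mm across, 100 mm tall; origin at the centre of its underside
- soap: bystander: pale block of household soap, 90 x 60 x 35 mm, on the cupboard floor; origin at the centre of its underside
Things that resemble listed ones, but are neither listed nor needed, are in the scene too. Leave any blue look-alike of the cap alone. What is shaped like the bowl but blue is not meant.

How it is judged:
By the outcome, as a careful person would: the job done as asked, in the order asked, and still so for the second after the job is handed in, while the arm keeps its last pose, push and grip.
It also fails if it takes over 45 s, if anything falls off the work surface, if the arm or the gripper's body presses on something with over 40 N, if the wrist force passes 120 N, or if a joint passes its speed limit or range.

## Working session

There is one attempt and no reset: what is moved stays moved. The work goes in short steps, Python scripts to look and compute and a tool call to move; the robot and the scene stay as the last step left them, time stands still between calls to the robot, and variables do not carry over. Pictures are saved under pics/ and viewed, at most 10 in all, crops included, and the job is handed in when it is done.

Besides the shell and the picture viewer there is one more tool, called after "Emit:" in YAML: its name, and indented under it one key for each argument. move_arm: Moves the arm, as the interface text tells. Shifts and turns lie within -1 to 1; 1 stands for 0.1 m of shift or pi/2 rad of turn. Its arguments: {"type":"object","properties":{"moves":{"type":"array","items":{"type":"object","properties":{"travel":{"type":"array","items":{"type":"number"}},"spin":{"type":"number"}}}},"gripper":{"type":"number"},"newtons":{"type":"number"}},"required":["moves"]}

```bash
mkdir -p pics; python3 - <<'E'
from rig import robot
import cv2,numpy as np
ims=[]
for c in ("scene","top"):
    p=robot.grab_frame(c); ims.append(p["pixels"])
    cv2.imwrite(f"pics/{c}1.png",p["pixels"][:,:,::-1])
    for n in ("cap_grip","cap","canister","bowl","riser","bottle","jar","tin","valve_base"):
        for r in robot.place_of(p,n)[:3]:
            X=np.array(r["centre"]);u=p["mtx"]@(p["R"]@X+p["t"]);print(c,n,np.round(X,3),round(r["conf"],2),np.round(u[:2]/u[2]))
s=robot.state();print(s)
E
```

```text
scene cap_grip [0.322 0.375 0.052] 0.74 [303. 147.]
scene cap_grip [0.554 0.166 0.203] 0.57 [336. 165.]
scene cap_grip [0.505 0.441 0.053] 0.53 [351. 153.]
scene cap [0.326 0.372 0.023] 0.65 [303. 154.]
scene cap [0.505 0.442 0.024] 0.57 [350. 159.]
scene cap [0.554 0.17  0.179] 0.54 [336. 170.]
scene canister [0.558 0.168 0.06 ] 0.58 [333. 197.]
scene bowl [ 0.534 -0.174  0.059] 0.74 [277. 261.]
scene bowl [ 0.282 -0.328 -0.004] 0.73 [183. 274.]
scene bowl [ 0.3   -0.164 -0.   ] 0.58 [219. 241.]
scene riser [ 0.677 -0.171  0.059] 0.74 [319. 280.]
scene riser [ 0.56   0.002 -0.   ] 0.71 [311. 239.]
scene bottle [0.63  0.314 0.058] 0.96 [368. 181.]
scene bottle [0.553 0.168 0.179] 0.73 [335. 171.]
scene valve_base [ 0.676 -0.169  0.06 ] 0.89 [319. 279.]
top cap_grip [0.321 0.376 0.049] 0.95 [132. 283.]
top cap_grip [0.505 0.44  0.054] 0.8 [110. 220.]
top cap_grip [0.553 0.167 0.201] 0.6 [197. 188.]
top cap [0.506 0.443 0.03 ] 0.89 [112. 221.]
top cap [0.55  0.168 0.178] 0.79 [197. 191.]
top cap [0.319 0.377 0.027] 0.57 [133. 284.]
top canister [0.554 0.167 0.058] 0.55 [204. 200.]
top 
[... 548 characters left out ...]
 1.04267825e+02, -3.24716720e+00]), 'joint_velocities': array([ 0.10160018, -0.14616396,  0.05146425, -0.02219659, -0.06201299,
       -0.04033178]), 'effort': array([-9.08090669e-08, -4.58486259e+01, -4.18103778e+01, -1.43749189e-04,
        8.22290349e-04,  2.53123304e-06]), 'tool_pos': array([ 0.22744655, -0.55522845,  0.20305671]), 'tool_rot': array([[ 9.25374503e-01,  3.79054123e-01, -2.60792306e-05],
       [ 3.79054124e-01, -9.25374502e-01,  4.92296096e-05],
       [-5.47236849e-06, -5.54412654e-05, -9.99999998e-01]]), 'ft_force': array([ 0.89101729, -0.40541544,  0.16322891]), 'moment': array([ 0.01789945, -0.01313986,  0.02463675]), 'gripper_force': 0.0, 'width': 0.9976660566182115}
```

```bash
python3 - <<'E'
import cv2
a=cv2.imread("pics/scene1.png");b=cv2.imread("pics/top1.png")
import numpy as np
cv2.imwrite("pics/a.png",cv2.resize(b[100:340,60:440],(792,500)));cv2.imwrite("pics/b.png",cv2.resize(a[80:360,130:480],(750,600)))
E
```

```text
(no output)
```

View pics/a.png

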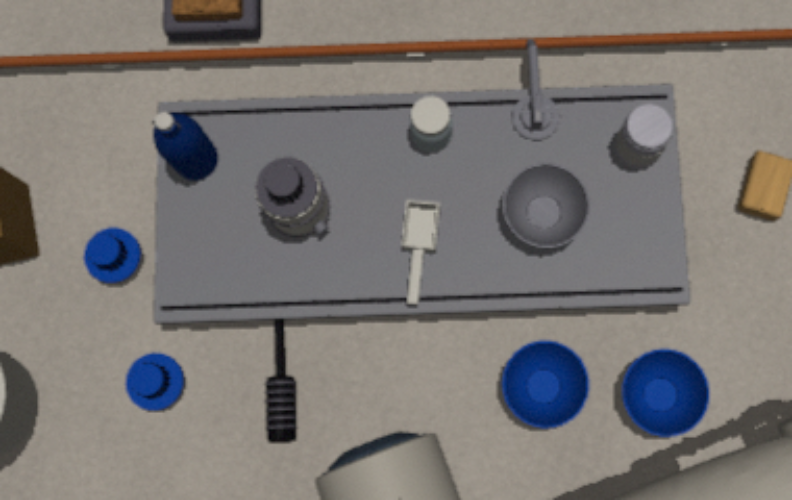

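View pics/b.png

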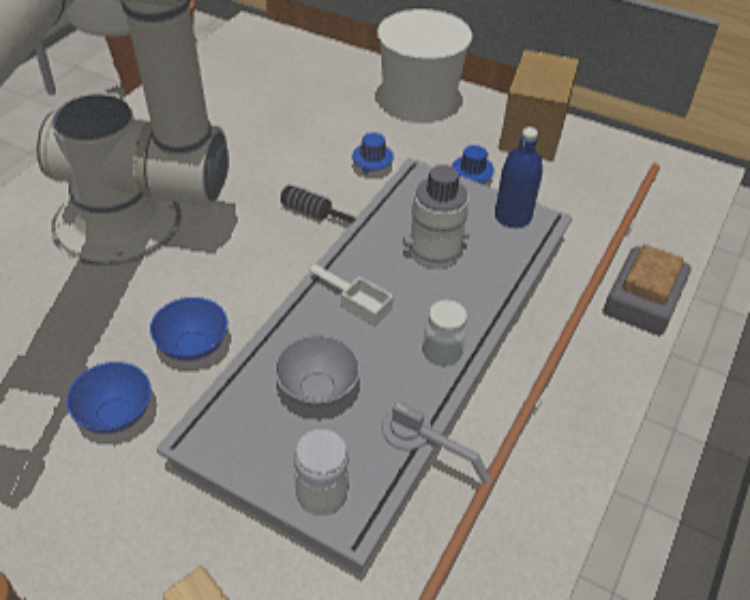

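The top picture shows the grey cap on the white canister at crop (285,185) and the steel bowl at (545,207). The look-alikes (two caps, two bowls) are blue and stand off the riser. So the cap grip is at about (0.553, 0.167, 0.203) and the bowl at (0.536, -0.176, 0.06). I'll move over the cap now.

Emit:
move_arm:
  moves:
    - {"travel": [0.05,-0.05,-0.12],"spin": 0}
    - {"travel": [0.17,-0.16,-0.3],"spin": 0}
    - {"travel": [0.3,-0.28,-0.5],"spin": 0}
    - {"travel": [0.43,-0.41,-0.7],"spin": 0}
    - {"travel": [0.56,-0.53,-0.85],"spin": 0}
    - {"travel": [0.69,-0.66,-0.95],"spin": 0}
    - {"travel": [0.82,-0.78,-1],"spin": 0}
    - {"travel": [0.96,-0.91,-1],"spin": 0}
  gripper: 100

```text
clock: 2.0
tool_pos: [0.2823, -0.4336, 0.3029]
tool_rot: [[0.925, 0.379, -0.0], [0.379, -0.925, 0.0], [-0.0, -0.0, -1.0]]
ft_force: [-0.1, -0.4, 0.2]
width: 0.999
gripper_force: 0.0
```

Emit:
move_arm:
  moves:
    - {"travel": [0.12,-0.11,0],"spin": 0}
    - {"travel": [0.24,-0.23,0],"spin": 0}
    - {"travel": [0.36,-0.34,0],"spin": 0}
    - {"travel": [0.48,-0.45,0],"spin": 0}
    - {"travel": [0.6,-0.57,0],"spin": 0}
    - {"travel": [0.72,-0.68,0],"spin": 0}
    - {"travel": [0.84,-0.8,0],"spin": 0}
    - {"travel": [0.96,-0.91,0],"spin": 0}

```text
clock: 3.0
tool_pos: [0.3366, -0.313, 0.3031]
tool_rot: [[0.925, 0.379, 0.0], [0.379, -0.925, -0.0], [0.0, 0.0, -1.0]]
ft_force: [-0.7, 0.3, 0.6]
width: 1.0
gripper_force: 0.0
```

Emit:
move_arm:
  moves:
    - {"travel": [0.12,-0.11,0],"spin": 0}
    - {"travel": [0.24,-0.23,0],"spin": 0}
    - {"travel": [0.36,-0.34,0],"spin": 0}
    - {"travel": [0.48,-0.45,0],"spin": 0}
    - {"travel": [0.6,-0.57,0],"spin": 0}
    - {"travel": [0.72,-0.68,0],"spin": 0}
    - {"travel": [0.84,-0.8,0],"spin": 0}
    - {"travel": [0.96,-0.91,0],"spin": 0}

```text
clock: 4.0
tool_pos: [0.3909, -0.1924, 0.3031]
tool_rot: [[0.925, 0.379, 0.0], [0.379, -0.925, -0.0], [0.0, 0.0, -1.0]]
ft_force: [-0.7, -0.4, 0.2]
width: 0.998
gripper_force: 0.0
```

Emit:
move_arm:
  moves:
    - {"travel": [0.12,-0.11,0],"spin": 0}
    - {"travel": [0.24,-0.23,0],"spin": 0}
    - {"travel": [0.36,-0.34,0],"spin": 0}
    - {"travel": [0.48,-0.45,0],"spin": 0}
    - {"travel": [0.6,-0.57,0],"spin": 0}
    - {"travel": [0.72,-0.68,0],"spin": 0}
    - {"travel": [0.84,-0.8,0],"spin": 0}
    - {"travel": [0.96,-0.91,0],"spin": 0}

```text
clock: 5.0
tool_pos: [0.4452, -0.0718, 0.3031]
tool_rot: [[0.925, 0.379, -0.0], [0.379, -0.925, -0.0], [-0.0, 0.0, -1.0]]
ft_force: [0.6, -0.2, -0.5]
width: 1.001
gripper_force: 0.0
```

Emit:
move_arm:
  moves:
    - {"travel": [0.12,-0.11,0],"spin": 0}
    - {"travel": [0.24,-0.23,0],"spin": 0}
    - {"travel": [0.36,-0.34,0],"spin": 0}
    - {"travel": [0.48,-0.45,0],"spin": 0}
    - {"travel": [0.6,-0.57,0],"spin": 0}
    - {"travel": [0.72,-0.68,0],"spin": 0}
    - {"travel": [0.84,-0.8,0],"spin": 0}
    - {"travel": [0.96,-0.91,0],"spin": 0}

```text
clock: 6.0
tool_pos: [0.4996, 0.0488, 0.3031]
tool_rot: [[0.925, 0.379, 0.0], [0.379, -0.925, 0.0], [0.0, -0.0, -1.0]]
ft_force: [0.1, -1.2, 0.6]
width: 1.003
gripper_force: 0.0
```

Emit:
move_arm:
  moves:
    - {"travel": [0.12,-0.11,0],"spin": -0.1}
    - {"travel": [0.24,-0.23,0],"spin": -0.2}
    - {"travel": [0.36,-0.34,0],"spin": -0.3}
    - {"travel": [0.48,-0.45,0],"spin": -0.41}
    - {"travel": [0.6,-0.57,0],"spin": -0.52}
    - {"travel": [0.72,-0.68,0],"spin": -0.63}
    - {"travel": [0.84,-0.8,0],"spin": -0.74}
    - {"travel": [0.96,-0.91,0],"spin": -0.85}

```text
clock: 7.0
tool_pos: [0.5539, 0.1695, 0.3029]
tool_rot: [[-0.158, 0.987, -0.0], [0.987, 0.158, -0.0], [-0.0, -0.0, -1.0]]
ft_force: [0.1, 0.1, 0.2]
width: 1.002
gripper_force: 0.0
```

```bash
cat > h.py <<'E'
from rig import robot
import cv2,numpy as np
def look(c,names,f=None):
    p=robot.grab_frame(c)
    if f: cv2.imwrite(f"pics/{f}.png",p["pixels"][:,:,::-1])
    for n in names:
        for r in robot.place_of(p,n)[:2]: print(c,n,np.round(r["centre"],4),round(r["conf"],2))
    return p
def st():
    s=robot.state()
    for k in ("clock","qpos","tool_pos","tool_rot","ft_force","moment","width","gripper_force"): print(k,np.round(s[k],3).tolist())
    return s
E
python3 - <<'E'
from h import *
s=st()
look("wrist",("cap_grip","cap","canister"),"w1");look("top",("cap_grip","cap"));look("scene",("cap_grip","cap"))
E
```

```text
clock 7.0
qpos [13.651, 4.589, 60.936, -0.0, 114.483, 4.546]
tool_pos [0.554, 0.17, 0.303]
tool_rot [[-0.158, 0.987, -0.0], [0.987, 0.158, -0.0], [-0.0, -0.0, -1.0]]
ft_force [0.061, 0.088, 0.185]
moment [-0.044, -0.007, -0.02]
width 1.002
gripper_force 0.0
wrist cap_grip [0.551  0.1641 0.2082] 0.58
wrist cap [0.5528 0.1662 0.1787] 0.82
top cap_grip [0.5023 0.4407 0.0515] 0.83
top cap_grip [0.3217 0.3768 0.0521] 0.69
top cap [0.5052 0.4391 0.0286] 0.96
top cap [0.3189 0.3746 0.023 ] 0.75
scene cap_grip [0.3182 0.3804 0.0523] 0.84
scene cap_grip [0.5051 0.439  0.0528] 0.6
scene cap [0.5557 0.1655 0.1808] 0.91
scene cap [0.5046 0.4395 0.026 ] 0.77
```

View pics/w1.png

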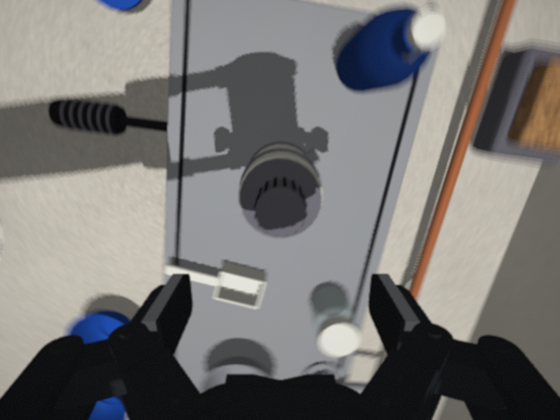

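The wrist picture shows the knob centred below the gripper at about (280,205), with the bottle well clear at (390,45). I'll go down and grip.

Emit:
move_arm:
  moves:
    - {"travel": [-0.03,-0.01,0.12],"spin": 0}
    - {"travel": [-0.03,-0.01,0.3],"spin": 0}
    - {"travel": [-0.03,-0.01,0.48],"spin": 0}
    - {"travel": [-0.03,-0.01,0.64],"spin": 0}
    - {"travel": [-0.03,-0.01,0.78],"spin": 0}
    - {"travel": [-0.03,-0.01,0.88],"spin": 0}
    - {"travel": [-0.03,-0.01,0.96],"spin": 0}
    - {"travel": [-0.03,-0.01,1.0],"spin": 0}

```text
clock: 8.5
tool_pos: [0.553, 0.1652, 0.2028]
tool_rot: [[-0.153, 0.988, -0.0], [0.988, 0.153, -0.0], [-0.0, -0.0, -1.0]]
ft_force: [0.1, 0.0, 0.4]
width: 1.0
gripper_force: 0.0
```

Emit:
move_arm:
  moves:
    - {"travel": [0,0,0.05],"spin": 0}
    - {"travel": [0,0,0.05],"spin": 0}
    - {"travel": [0,0,0.05],"spin": 0}
    - {"travel": [0,0,0.05],"spin": 0}
    - {"travel": [0,0,0.05],"spin": 0}
    - {"travel": [0,0,0.05],"spin": 0}
    - {"travel": [0,0,0.05],"spin": 0}
    - {"travel": [0,0,0.05],"spin": 0}
  gripper: 0
  newtons: 80

```text
clock: 9.5
tool_pos: [0.553, 0.1652, 0.1981]
tool_rot: [[-0.153, 0.988, 0.0], [0.988, 0.153, -0.0], [-0.0, 0.0, -1.0]]
ft_force: [-0.2, 1.1, 0.4]
width: 0.003
gripper_force: 0.0
```

```bash
python3 -c "
from h import *
st()"
```

```text
clock 9.5
qpos [13.261, 1.615, 74.766, -0.002, 103.62, 4.483]
tool_pos [0.553, 0.165, 0.198]
tool_rot [[-0.153, 0.988, 0.0], [0.988, 0.153, -0.0], [-0.0, 0.0, -1.0]]
ft_force [-0.197, 1.105, 0.44]
moment [-0.001, 0.003, -0.046]
width 0.003
gripper_force 0.0
```

The gripper shut on nothing, so I'll look before doing anything else.

```bash
python3 - <<'E'
from h import *
a=look("wrist",("cap_grip","cap","canister"))["pixels"];p=look("scene",("cap_grip","cap","canister"));b=p["pixels"]
look("top",("cap","canister"))
for X in ([.553,.165,.198],[.553,.167,.06],[.553,.167,.18]):
    u=p["mtx"]@(p["R"]@np.array(X)+p["t"]);print(u[:2]/u[2])
m=np.hstack([cv2.resize(a,(400,300)),cv2.resize(b[90:240,240:440],(400,300),interpolation=cv2.INTER_CUBIC)])
cv2.imwrite("pics/c.png",m[:,:,::-1])
E
```

```text
wrist cap_grip [0.5507 0.1659 0.208 ] 0.94
wrist cap [0.5541 0.1633 0.1794] 0.7
wrist canister [0.5567 0.1662 0.0603] 0.86
scene cap_grip [0.5513 0.1688 0.2006] 0.76
scene cap_grip [0.3203 0.3788 0.0533] 0.64
scene cap [0.3252 0.3718 0.022 ] 0.77
scene cap [0.5047 0.441  0.0235] 0.72
scene canister [0.5547 0.1673 0.0585] 0.83
scene canister [ 0.5578  0.0023 -0.0012] 0.6
top cap [0.3217 0.3751 0.0261] 0.87
top cap [0.505  0.441  0.0273] 0.66
top canister [0.5537 0.1677 0.0572] 0.76
top canister [ 0.6284 -0.3164  0.0601] 0.63
[335.20202444 166.58708674]
[331.80706424 196.41337833]
[334.95801305 170.4383962 ]
```

View pics/c.png

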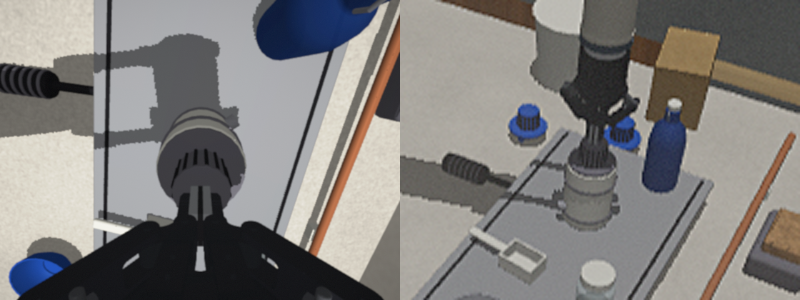

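The picture shows the shut fingers at or above the knob (left panel about (200,200), right about (592,140)). It isn't clear whether they are above or behind it, so I'll zoom in with the expected geometry overlaid.

```bash
python3 - <<'E'
from h import *
out=[]
for c,(x0,y0,w,h) in (("wrist",(190,120,180,180)),("scene",(300,115,70,90))):
    p=robot.grab_frame(c);im=p["pixels"].copy()
    k=8 if c=="scene" else 3
    big=cv2.resize(im[y0:y0+h,x0:x0+w],None,fx=k,fy=k,interpolation=cv2.INTER_CUBIC)
    def P(X):
        u=p["mtx"]@(p["R"]@np.array(X,float)+p["t"]);return ((u[:2]/u[2]-[x0,y0]+.5)*k).astype(int)
    for z,r,col in ((.224,.022,(255,0,0)),(.186,.022,(0,255,0)),(.186,.04,(255,255,0))):
        cv2.polylines(big,[np.array([P([.553+r*np.cos(t),.167+r*np.sin(t),z]) for t in np.linspace(0,6.28,60)])],True,col,1)
    cv2.circle(big,tuple(map(int,P([.553,.165,.190]))),4,(255,0,255),-1)
    out.append(cv2.resize(big,(400,int(400*h/w)))[:515])
H=max(o.shape[0] for o in out)
out=[cv2.copyMakeBorder(o,0,H-o.shape[0],0,0,0) for o in out]
cv2.imwrite("pics/d.png",np.hstack(out)[:,:,::-1])
E
```

```text
(no output)
```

View pics/d.png

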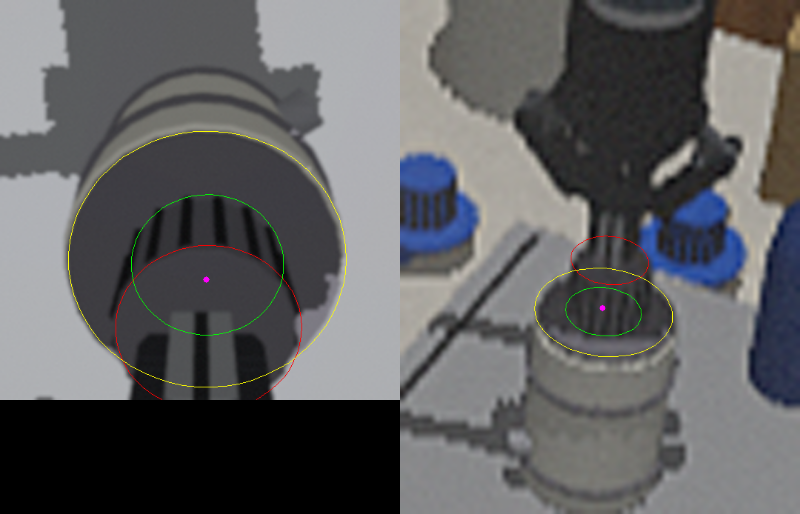

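```bash
python3 - <<'E'
from h import *
p=robot.grab_frame("wrist");s=robot.state()
R=p["R"];C=-R.T@p["t"];T=s["tool_rot"];o=s["tool_pos"]
print("cam in tool",np.round(T.T@(C-o),4),"axes",np.round(R@T,3).tolist(),p["mtx"][0,0])
for u,v,y in ((190,275,-.0425),(370,275,.0425),(190,275,.0425),(370,275,-.0425)):
    d=T.T@R.T@np.linalg.inv(p["mtx"])@[u,v,1];c=T.T@(C-o);print(u,np.round(c+d*(y-c[1])/d[1],4))
for v in range(250,285,6):
  print(p["pixels"][v,250:320:3].sum(1)//3)
cv2.imwrite("pics/e.png",cv2.resize(p["pixels"][160:420,110:450],(784,600),interpolation=cv2.INTER_CUBIC)[:,:,::-1])
E
```

```text
cam in tool [ 0.0819 -0.0014 -0.1711] axes [[-0.001, 1.0, 0.0], [-0.947, -0.0, -0.321], [-0.321, -0.001, 0.947]] 310.62881317618553
190 [ 0.0098 -0.0425 -0.0461]
370 [ 0.0045  0.0425 -0.037 ]
190 [ 0.1588  0.0425 -0.3044]
370 [ 0.1545 -0.0425 -0.2969]
[62 62 63 61 62 62 61 62 62 62 62 61 62 64 62 62 61 64 62 63 62 63 61 39]
[63 63 62 62 63 62 62 62 63 62 62 63 62 63 63 63 62 63 63 62 61 62 62 60]
[63 64 63 61 63 62 82 83 83 55 17 50 84 83 82 64 63 62 62 62 62 63 62 63]
[62 63 62 61 62 63 83 84 83 51 19 43 84 82 84 63 62 62 62 62 62 62 61 62]
[63 35 24 24 22 45 83 83 82 46 18 43 82 82 82 47 23 23 23 33 62 61 62 62]
[55 24 27 25 25 61 82 83 82 40 19 37 83 83 83 65 27 26 25 24 55 64 62 68]
```

View pics/e.png

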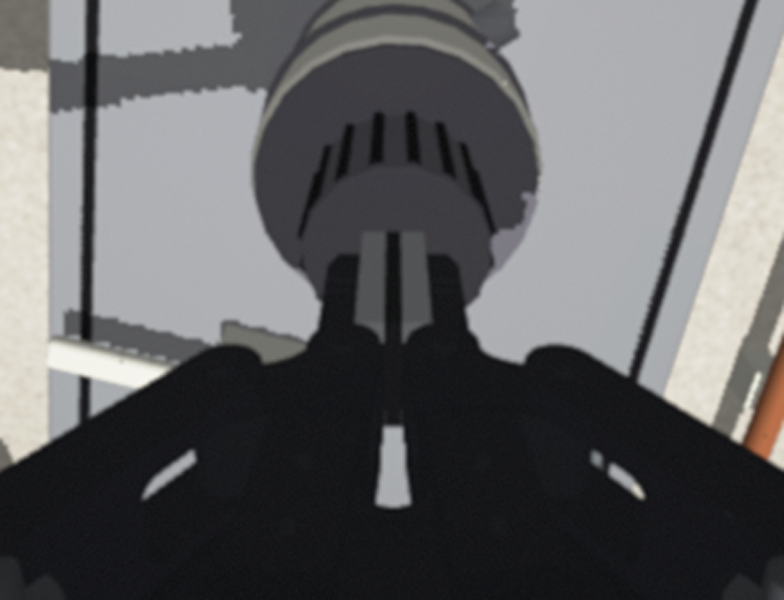

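The fingertips sit about 40 mm farther back than the reported TCP implies: the open tips come out at tool z ≈ -0.04, and the shut tips end at crop (393,235), above the knob top. So the fingers closed about 12 mm above the knob. I'll open, go about 36 mm lower and close again.

Emit:
move_arm:
  moves:
    - {"travel": [0,0,0],"spin": 0}
    - {"travel": [0,0,0],"spin": 0}
    - {"travel": [0,0,0],"spin": 0}
    - {"travel": [0,0,0],"spin": 0}
    - {"travel": [0,0,0],"spin": 0}
    - {"travel": [0,0,0],"spin": 0}
    - {"travel": [0,0,0],"spin": 0}
    - {"travel": [0,0,0],"spin": 0}
  gripper: 100

```text
clock: 11.2
tool_pos: [0.553, 0.1652, 0.1981]
tool_rot: [[-0.153, 0.988, 0.0], [0.988, 0.153, -0.0], [-0.0, 0.0, -1.0]]
ft_force: [-1.1, 0.5, 0.7]
width: 0.997
gripper_force: 0.0
```

Emit:
move_arm:
  moves:
    - {"travel": [0.01,0,0.05],"spin": 0}
    - {"travel": [0.02,0,0.1],"spin": 0}
    - {"travel": [0.02,0,0.15],"spin": 0}
    - {"travel": [0.02,0,0.2],"spin": 0}
    - {"travel": [0.02,0,0.25],"spin": 0}
    - {"travel": [0.02,0,0.3],"spin": 0}
    - {"travel": [0.02,0,0.34],"spin": 0}
    - {"travel": [0.02,0,0.36],"spin": 0}

```text
clock: 12.2
tool_pos: [0.5526, 0.1672, 0.1617]
tool_rot: [[-0.153, 0.988, -0.0], [0.988, 0.153, -0.0], [-0.0, -0.0, -1.0]]
ft_force: [-0.2, 0.6, 0.2]
width: 1.0
gripper_force: 0.0
```

```bash
python3 - <<'E'
from h import *
st();a=look("wrist",("cap_grip",))["pixels"];b=look("scene",("cap_grip",))["pixels"]
m=np.hstack([cv2.resize(a,(400,300)),cv2.resize(b[110:210,270:400],(400,300),interpolation=cv2.INTER_CUBIC)])
cv2.imwrite("pics/f.png",m[:,:,::-1])
E
```

```text
clock 12.2
qpos [13.456, 1.474, 78.589, -0.0, 99.956, 4.681]
tool_pos [0.553, 0.167, 0.162]
tool_rot [[-0.153, 0.988, -0.0], [0.988, 0.153, -0.0], [-0.0, -0.0, -1.0]]
ft_force [-0.223, 0.564, 0.246]
moment [0.073, -0.012, -0.003]
width 1.0
gripper_force 0.0
wrist cap_grip [0.5538 0.1637 0.2049] 0.97
scene cap_grip [0.5522 0.1699 0.2037] 0.63
scene cap_grip [0.3193 0.3796 0.053 ] 0.6
```

View pics/f.png

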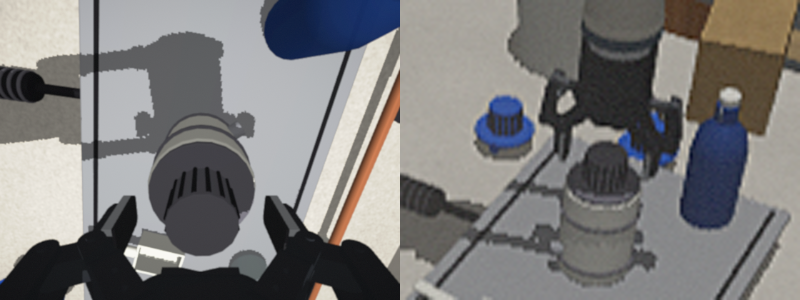

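The picture shows the open fingers on both sides of the knob (left panel about (120,220) and (275,215)) with the body clear above it. I'll close.

Emit:
move_arm:
  moves:
    - {"travel": [0,0,0],"spin": 0}
    - {"travel": [0,0,0],"spin": 0}
    - {"travel": [0,0,0],"spin": 0}
    - {"travel": [0,0,0],"spin": 0}
    - {"travel": [0,0,0],"spin": 0}
    - {"travel": [0,0,0],"spin": 0}
    - {"travel": [0,0,0],"spin": 0}
    - {"travel": [0,0,0],"spin": 0}
  gripper: 0
  newtons: 80

```text
clock: 13.4
tool_pos: [0.5529, 0.1673, 0.1626]
tool_rot: [[-0.153, 0.988, 0.001], [0.988, 0.153, 0.0], [0.0, 0.001, -1.0]]
ft_force: [0.3, 0.3, 5.4]
width: 0.493
gripper_force: 81.3
```

```bash
python3 -c "
from h import *
st()"
```

```text
clock 13.4
qpos [13.459, 1.448, 78.521, 0.001, 99.973, 4.683]
tool_pos [0.553, 0.167, 0.163]
tool_rot [[-0.153, 0.988, 0.001], [0.988, 0.153, 0.0], [0.0, 0.001, -1.0]]
ft_force [0.305, 0.333, 5.359]
moment [0.036, 0.105, 0.047]
width 0.493
gripper_force 81.27
```

The knob is gripped, so I'll try one way.

Emit:
move_arm:
  moves:
    - {"travel": [0,0,-0.01],"spin": 0.03}
    - {"travel": [0,0,-0.01],"spin": 0.06}
    - {"travel": [0,0,-0.01],"spin": 0.09}
    - {"travel": [0,0,-0.01],"spin": 0.11}
    - {"travel": [0,0,-0.01],"spin": 0.13}
    - {"travel": [0,0,-0.01],"spin": 0.15}
    - {"travel": [0,0,-0.01],"spin": 0.16}
    - {"travel": [0,0,-0.01],"spin": 0.16}

```text
clock: 14.4
tool_pos: [0.5532, 0.1676, 0.1627]
tool_rot: [[0.097, 0.995, 0.001], [0.995, -0.097, 0.0], [0.001, 0.001, -1.0]]
ft_force: [5.2, 1.9, -0.6]
width: 0.498
gripper_force: 80.9
```

```bash
python3 -c "
from h import *
st()"
```

```text
clock 14.4
qpos [13.477, 1.5, 78.459, 0.009, 99.975, 19.021]
tool_pos [0.553, 0.168, 0.163]
tool_rot [[0.097, 0.995, 0.001], [0.995, -0.097, 0.0], [0.001, 0.001, -1.0]]
ft_force [5.222, 1.92, -0.617]
moment [0.314, -0.993, 1.16]
width 0.498
gripper_force 80.895
```

The torque rose to about 1.2 N m: that's the hard stop. I'll turn the other way.

Emit:
move_arm:
  moves:
    - {"travel": [0,0,0],"spin": -0.06}
    - {"travel": [0,0,0],"spin": -0.13}
    - {"travel": [0,0,0],"spin": -0.2}
    - {"travel": [0,0,0],"spin": -0.26}
    - {"travel": [0,0,0],"spin": -0.3}
    - {"travel": [0,0,0],"spin": -0.34}
    - {"travel": [0,0,0],"spin": -0.36}
    - {"travel": [0,0,0],"spin": -0.36}

```text
clock: 15.4
tool_pos: [0.5522, 0.167, 0.1627]
tool_rot: [[-0.45, 0.893, -0.001], [0.893, 0.45, -0.0], [0.0, -0.001, -1.0]]
ft_force: [-0.1, -0.3, 0.4]
width: 0.497
gripper_force: 81.2
```

```bash
python3 -c "
from h import *
st()"
```

```text
clock 15.4
qpos [13.452, 1.478, 78.485, -0.005, 100.122, -13.271]
tool_pos [0.552, 0.167, 0.163]
tool_rot [[-0.45, 0.893, -0.001], [0.893, 0.45, -0.0], [0.0, -0.001, -1.0]]
ft_force [-0.088, -0.339, 0.421]
moment [-0.088, -0.022, -0.003]
width 0.497
gripper_force 81.215
```

It turns freely. I'll continue to about 0.95 rad.

Emit:
move_arm:
  moves:
    - {"travel": [0,0,0],"spin": -0.06}
    - {"travel": [0,0,0],"spin": -0.13}
    - {"travel": [0,0,0],"spin": -0.2}
    - {"travel": [0,0,0],"spin": -0.26}
    - {"travel": [0,0,0],"spin": -0.3}
    - {"travel": [0,0,0],"spin": -0.33}
    - {"travel": [0,0,0],"spin": -0.35}
    - {"travel": [0,0,0],"spin": -0.35}

```text
clock: 16.4
tool_pos: [0.5524, 0.1672, 0.1627]
tool_rot: [[-0.85, 0.526, -0.001], [0.526, 0.85, -0.0], [0.001, -0.001, -1.0]]
ft_force: [0.1, 0.5, -0.9]
width: 0.493
gripper_force: 81.2
```

```bash
python3 -c "
from h import *
st()"
```

```text
clock 16.4
qpos [13.462, 1.48, 78.48, 0.008, 100.088, -44.78]
tool_pos [0.552, 0.167, 0.163]
tool_rot [[-0.85, 0.526, -0.001], [0.526, 0.85, -0.0], [0.001, -0.001, -1.0]]
ft_force [0.075, 0.505, -0.893]
moment [-0.033, -0.007, -0.036]
width 0.493
gripper_force 81.169
```

Emit:
move_arm:
  moves:
    - {"travel": [0,0,-0.01],"spin": 0}
    - {"travel": [0,0,-0.02],"spin": 0}
    - {"travel": [0,0,-0.03],"spin": 0}
    - {"travel": [0,0,-0.04],"spin": 0}
    - {"travel": [0,0,-0.05],"spin": 0}
    - {"travel": [0,0,-0.06],"spin": 0}
    - {"travel": [0,0,-0.07],"spin": 0}
    - {"travel": [0,0,-0.07],"spin": 0}

```text
clock: 17.4
tool_pos: [0.5527, 0.1673, 0.1702]
tool_rot: [[-0.851, 0.526, 0.0], [0.526, 0.851, 0.0], [-0.0, 0.0, -1.0]]
ft_force: [0.1, 0.7, 0.0]
width: 0.498
gripper_force: 81.2
```

```bash
python3 -c "
from h import *
st()"
```

```text
clock 17.4
qpos [13.461, 1.477, 77.727, 0.0, 100.784, -44.819]
tool_pos [0.553, 0.167, 0.17]
tool_rot [[-0.851, 0.526, 0.0], [0.526, 0.851, 0.0], [-0.0, 0.0, -1.0]]
ft_force [0.052, 0.664, 0.022]
moment [0.025, 0.026, -0.018]
width 0.498
gripper_force 81.159
```

It lifts without resistance, so I'll raise it clear.

Emit:
move_arm:
  moves:
    - {"travel": [0,0,-0.06],"spin": 0}
    - {"travel": [0,0,-0.16],"spin": 0}
    - {"travel": [0,0,-0.28],"spin": 0}
    - {"travel": [0,0,-0.4],"spin": 0}
    - {"travel": [0,0,-0.52],"spin": 0}
    - {"travel": [0,0,-0.62],"spin": 0}
    - {"travel": [0,0,-0.68],"spin": 0}
    - {"travel": [0,0,-0.7],"spin": 0}

```text
clock: 18.4
tool_pos: [0.5527, 0.1672, 0.2404]
tool_rot: [[-0.851, 0.526, 0.0], [0.526, 0.851, 0.0], [-0.0, 0.0, -1.0]]
ft_force: [0.3, 0.2, -0.3]
width: 0.498
gripper_force: 81.2
```

```bash
python3 - <<'E'
from h import *
s=st();look("scene",("cap","canister","bowl"),"g");look("top",("cap","bowl"));p=look("wrist",("cap","bowl"))
d=np.array([.536,-.176,0])-s["tool_pos"];print(s["tool_rot"].T@d)
E
```

```text
clock 18.4
qpos [13.459, 2.334, 69.725, 0.002, 107.924, -44.819]
tool_pos [0.553, 0.167, 0.24]
tool_rot [[-0.851, 0.526, 0.0], [0.526, 0.851, 0.0], [-0.0, 0.0, -1.0]]
ft_force [0.349, 0.184, -0.299]
moment [-0.017, 0.037, -0.033]
width 0.498
gripper_force 81.157
scene cap [0.5536 0.1695 0.2573] 0.91
scene cap [0.3237 0.3685 0.0213] 0.79
scene canister [0.5582 0.167  0.0581] 0.97
scene canister [0.557  0.1662 0.2572] 0.52
scene bowl [ 0.3002 -0.1618  0.0013] 0.96
scene bowl [ 0.5353 -0.177   0.0615] 0.8
top cap [0.5516 0.1694 0.2574] 0.74
top cap [0.5043 0.4403 0.027 ] 0.67
top bowl [ 0.5383 -0.1782  0.0571] 0.93
top bowl [ 0.2793 -0.3271 -0.0008] 0.93
wrist cap [0.5083 0.4437 0.0266] 0.65
wrist cap [0.5564 0.1634 0.2581] 0.61
wrist bowl [ 0.5409 -0.1725  0.0566] 0.89
[-0.16620761 -0.30082234  0.24039991]
```

View pics/g.png

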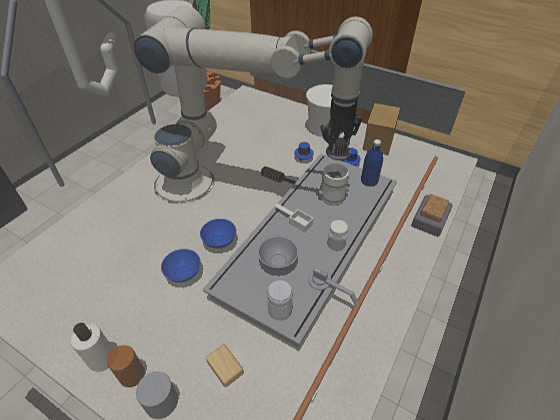

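The picture shows the cap held above the open canister at (340,145) and the steel bowl at (278,256). I'll carry the cap to the bowl.

Emit:
move_arm:
  moves:
    - {"travel": [-0.01,-0.02,0],"spin": 0}
    - {"travel": [-0.04,-0.07,0],"spin": 0}
    - {"travel": [-0.08,-0.15,0],"spin": 0}
    - {"travel": [-0.13,-0.24,0],"spin": 0}
    - {"travel": [-0.19,-0.34,0],"spin": 0}
    - {"travel": [-0.25,-0.45,0],"spin": 0}
    - {"travel": [-0.31,-0.56,0],"spin": 0}
    - {"travel": [-0.37,-0.67,0],"spin": 0}

```text
clock: 19.9
tool_pos: [0.5488, 0.0898, 0.2401]
tool_rot: [[-0.851, 0.526, 0.0], [0.526, 0.851, 0.0], [-0.0, 0.0, -1.0]]
ft_force: [0.4, -0.3, -1.1]
width: 0.496
gripper_force: 81.2
```

Emit:
move_arm:
  moves:
    - {"travel": [-0.06,-0.11,0],"spin": 0}
    - {"travel": [-0.12,-0.22,0],"spin": 0}
    - {"travel": [-0.18,-0.33,0],"spin": 0}
    - {"travel": [-0.24,-0.44,0],"spin": 0}
    - {"travel": [-0.3,-0.55,0],"spin": 0}
    - {"travel": [-0.36,-0.66,0],"spin": 0}
    - {"travel": [-0.42,-0.77,0],"spin": 0}
    - {"travel": [-0.48,-0.88,0],"spin": 0}

```text
clock: 20.9
tool_pos: [0.5434, -0.0102, 0.2401]
tool_rot: [[-0.851, 0.526, -0.0], [0.526, 0.851, 0.0], [0.0, 0.0, -1.0]]
ft_force: [0.7, -0.7, -1.0]
width: 0.492
gripper_force: 81.2
```

Emit:
move_arm:
  moves:
    - {"travel": [-0.06,-0.11,0],"spin": 0}
    - {"travel": [-0.12,-0.22,0],"spin": 0}
    - {"travel": [-0.18,-0.33,0],"spin": 0}
    - {"travel": [-0.24,-0.44,0],"spin": 0}
    - {"travel": [-0.3,-0.55,0],"spin": 0}
    - {"travel": [-0.36,-0.66,0],"spin": 0}
    - {"travel": [-0.42,-0.77,0],"spin": 0}
    - {"travel": [-0.47,-0.86,0],"spin": 0}

```text
clock: 21.9
tool_pos: [0.5381, -0.108, 0.2401]
tool_rot: [[-0.85, 0.526, -0.0], [0.526, 0.85, 0.0], [0.0, -0.0, -1.0]]
ft_force: [1.1, 0.9, 0.3]
width: 0.495
gripper_force: 81.2
```

Emit:
move_arm:
  moves:
    - {"travel": [-0.05,-0.1,0.04],"spin": 0}
    - {"travel": [-0.1,-0.19,0.09],"spin": 0}
    - {"travel": [-0.15,-0.28,0.14],"spin": 0}
    - {"travel": [-0.2,-0.37,0.19],"spin": 0}
    - {"travel": [-0.25,-0.45,0.23],"spin": 0}
    - {"travel": [-0.29,-0.52,0.27],"spin": 0}
    - {"travel": [-0.32,-0.57,0.29],"spin": 0}
    - {"travel": [-0.34,-0.6,0.3],"spin": 0}

```text
clock: 22.9
tool_pos: [0.5356, -0.1764, 0.21]
tool_rot: [[-0.851, 0.526, -0.0], [0.526, 0.851, 0.0], [0.0, 0.0, -1.0]]
ft_force: [0.1, 0.0, -0.1]
width: 0.498
gripper_force: 81.2
```

Emit:
move_arm:
  moves:
    - {"travel": [0,0,0],"spin": 0}
    - {"travel": [0,0,0],"spin": 0}
    - {"travel": [0,0,0],"spin": 0}
    - {"travel": [0,0,0],"spin": 0}
    - {"travel": [0,0,0],"spin": 0}
    - {"travel": [0,0,0],"spin": 0}
    - {"travel": [0,0,0],"spin": 0}
    - {"travel": [0,0,0],"spin": 0}

```text
clock: 23.9
tool_pos: [0.5356, -0.1761, 0.2101]
tool_rot: [[-0.851, 0.526, -0.0], [0.526, 0.851, 0.0], [0.0, 0.0, -1.0]]
ft_force: [0.7, -0.4, -0.7]
width: 0.495
gripper_force: 81.2
```

```bash
python3 - <<'E'
from h import *
s=st();a=look("scene",("cap","bowl"))["pixels"];b=look("top",("cap","bowl"))["pixels"];look("wrist",("cap","bowl"))
m=np.hstack([cv2.resize(a[120:320,180:440],(400,300)),cv2.resize(b[130:290,150:400],(400,300))])
cv2.imwrite("pics/i.png",m[:,:,::-1])
E
```

```text
clock 23.9
qpos [-21.658, -0.298, 75.479, 0.002, 104.822, -79.936]
tool_pos [0.536, -0.176, 0.21]
tool_rot [[-0.851, 0.526, -0.0], [0.526, 0.851, 0.0], [0.0, 0.0, -1.0]]
ft_force [0.72, -0.407, -0.665]
moment [-0.016, 0.008, -0.089]
width 0.495
gripper_force 81.157
scene cap [ 0.5352 -0.1757  0.2278] 0.94
scene cap [0.5005 0.4384 0.0228] 0.56
scene bowl [ 0.3014 -0.1621  0.    ] 0.87
scene bowl [ 0.5347 -0.1729  0.0569] 0.79
top cap [0.5017 0.4403 0.0283] 0.76
top cap [0.3192 0.3759 0.026 ] 0.72
top bowl [ 0.2794 -0.3263  0.0006] 0.79
top bowl [ 0.2977 -0.162   0.0033] 0.68
wrist cap [ 0.5371 -0.1757  0.2287] 0.74
wrist bowl [ 0.281  -0.3257  0.0014] 0.83
wrist bowl [ 0.5396 -0.1735  0.0595] 0.65
```

View pics/i.png

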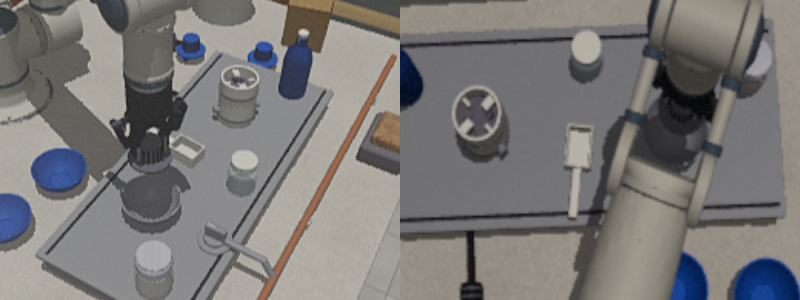

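The cap hangs upright over the steel bowl (left panel about (150,155) over (150,205)), its foot at about z 0.203 and the rim at 0.11. The canister is open and the other things stand where they were.

```bash
python3 -c "
from rig import robot
print(robot.hand_in())"
```

```text
the job is handed in; nothing more can be done
None
```

The cap came loose turning anticlockwise (seen from above) and was lifted straight out; I handed in at about 24 s with it held still and upright over the steel bowl, its foot about 9 cm above the rim.

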